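# Line up the reagent bottles by size

## Task

Line up the four blue-capped reagent bottles on the tray in order of size, one standing upright in the middle of each rubber mat: the smallest on the square mat at one end, then larger and larger to the largest at the other end. Set each bottle down gently without dropping it or knocking one over, and leave the beaker and the flask standing where they are.

Things in the scene. Friction and masses are not known exactly. Their poses are not given: they have to be found in the camera images.
- bottle_25: the smallest of the four amber glass bottles with flat blue screw caps: body 36 mm in diameter, 74 mm tall over all, of which the cap is the top 20 mm, 32 mm in diameter, over a narrower 8 mm neck and then the sloping shoulder; about 70 g; loose. Origin at the centre of its underside, z up the bottle; round, so its yaw means nothing
- bottle_50: the second smallest of the four amber glass bottles with flat blue screw caps: body 46 mm in diameter, 91 mm tall over all, of which the cap is the top 22 mm, 38 mm in diameter, over a narrower 8 mm neck and then the sloping shoulder; about 120 g; loose. Origin at the centre of its underside, z up the bottle; round, so its yaw means nothing
- bottle_100: the second largest of the four amber glass bottles with flat blue screw caps: body 56 mm in diameter, 108 mm tall over all, of which the cap is the top 24 mm, 50 mm in diameter, over a narrower 8 mm neck and then the sloping shoulder; about 210 g; loose. Origin at the centre of its underside, z up the bottle; round, so its yaw means nothing
- bottle_250: the largest of the four amber glass bottles with flat blue screw caps: body 70 mm in diameter, 143 mm tall over all, of which the cap is the top 24 mm, 50 mm in diameter, over a narrower 8 mm neck and then the sloping shoulder; about 450 g; loose. Origin at the centre of its underside, z up the bottle; round, so its yaw means nothing
- mat_square: the only square mat, black rubber, 78 x 78 x 4 mm, at one end of a straight row of four mats fixed at 95 mm spacing along an aluminium tray (90 x 390 mm, 8 mm thick, lying flat on the bench and fixed; the mats' tops are 12 mm above the bench). It may be at either end of the row. Origin at the centre of its underside, z up; its y axis runs along the row
- mat_round_a: one of three identical round black rubber mats, 80 mm in diameter and 4 mm thick, fixed on the tray; which of the three lies where in the row changes from start to start. Origin at the centre of its underside, z up (its top is 4 mm higher); its y axis runs along the row of mats
- mat_round_b: one of three identical round black rubber mats, 80 mm in diameter and 4 mm thick, fixed on the tray; which of the three lies where in the row changes from start to start. Origin at the centre of its underside, z up (its top is 4 mm higher); its y axis runs along the row of mats
- mat_round_c: one of three identical round black rubber mats, 80 mm in diameter and 4 mm thick, fixed on the tray; which of the three lies where in the row changes from start to start. Origin at the centre of its underside, z up (its top is 4 mm higher); its y axis runs along the row of mats
- beaker: open clear glass beaker, bystander: 68 mm in diameter, 90 mm tall, loose, standing among the bottles; to be left alone. Origin at the centre of its underside
- flask: conical clear glass flask, bystander: 66 mm in diameter at the foot, 34 mm at the mouth, 114 mm tall, no cap, loose, standing among the bottles; to be left alone. Origin at the centre of its underside

How it is judged (in metres and radians):
At the end, for the whole second after the job is handed in: the smallest bottle stands on the square mat and the second smallest, second largest and largest on the next, third and fourth mat of the row counted from the square one; each within 12 mm of its mat's centre, resting on it, upright within 0.08 rad, released and at rest (horizontal distance between bottle_25 and mat_square below 0.012 m and z of bottle_25 in the frame of mat_square between 0.001 and 0.008 m and ((horizontal distance between bottle_50 and mat_round_a below 0.012 m and z of bottle_50 in the frame of mat_round_a between 0.001 and 0.008 m and horizontal distance between mat_round_a and mat_square between 0.05 and 0.14 m) or (horizontal distance between bottle_50 and mat_round_b below 0.012 m and z of bottle_50 in the frame of mat_round_b between 0.001 and 0.008 m and horizontal distance between mat_round_b and mat_square between 0.05 and 0.14 m) or (horizontal distance between bottle_50 and mat_round_c below 0.012 m and z of bottle_50 in the frame of mat_round_c between 0.001 and 0.008 m and horizontal distance between mat_round_c and mat_square between 0.05 and 0.14 m)) and ((horizontal distance between bottle_100 and mat_round_a below 0.012 m and z of bottle_100 in the frame of mat_round_a between 0.001 and 0.008 m and horizontal distance between mat_round_a and mat_square between 0.14 and 0.24 m) or (horizontal distance between bottle_100 and mat_round_b below 0.012 m and z of bottle_100 in the frame of mat_round_b between 0.001 and 0.008 m and horizontal distance between mat_round_b and mat_square between 0.14 and 0.24 m) or (horizontal distance between bottle_100 and mat_round_c below 0.012 m and z of bottle_100 in the frame of mat_round_c between 0.001 and 0.008 m and horizontal distance between mat_round_c and mat_square between 0.14 and 0.24 m)) and ((horizontal distance between bottle_250 and mat_round_a below 0.012 m and z of bottle_250 in the frame of mat_round_a between 0.001 and 0.008 m and horizontal distance between mat_round_a and mat_square between 0.24 and 0.34 m) or (horizontal distance between bottle_250 and mat_round_b below 0.012 m and z of bottle_250 in the frame of mat_round_b between 0.001 and 0.008 m and horizontal distance between mat_round_b and mat_square between 0.24 and 0.34 m) or (horizontal distance between bottle_250 and mat_round_c below 0.012 m and z of bottle_250 in the frame of mat_round_c between 0.001 and 0.008 m and horizontal distance between mat_round_c and mat_square between 0.24 and 0.34 m)) and angle between each of bottle_25, bottle_50, bottle_100, bottle_250's own z axis and vertical below 0.08 rad and linear speed of each of bottle_25, bottle_50, bottle_100, bottle_250 below 0.01 m/s); the robot touches nothing.
It fails at once if a bottle is dropped (falls freely from more than about 12 mm) or flung or knocked over ((linear speed of bottle_25 above 0.5 m/s and contact force between bottle_25 and the fingers below 0.05 N) or (linear speed of bottle_50 above 0.5 m/s and contact force between bottle_50 and the fingers below 0.05 N) or (linear speed of bottle_100 above 0.5 m/s and contact force between bottle_100 and the fingers below 0.05 N) or (linear speed of bottle_250 above 0.5 m/s and contact force between bottle_250 and the fingers below 0.05 N) or angle between any of bottle_25, bottle_50, bottle_100, bottle_250's own z axis and vertical above 0.8 rad).
It fails at once if the beaker or the flask is shifted by more than 30 mm or tipped over (distance of any of beaker, flask from where it was at the start of the episode above 0.03 m or angle between any of beaker, flask's own z axis and vertical above 0.5 rad).
It also fails if it takes over 112 s, if anything falls off the work surface, if the arm or the gripper's body presses on something with over 40 N, if the wrist force passes 120 N, or if a joint passes its speed limit or range.

## Robot

A 7-joint arm with a two-finger parallel gripper is mounted at the origin on the work surface. World frame = base frame: x ahead of the robot, y to its left, z up, the work surface at z = 0. Lengths are in m, angles in degrees, forces in N, time in s.
With the tool pointing down it reaches from about 0.4 to 0.85 m from the base axis. Payload 4.5 kg.
Tool frame: the origin (TCP) lies midway between the tips of the shut fingers; the grasp point (between the pads) lies behind it (robot.grasp_offset is the z of the grasp point in the tool frame, in m); z points along the fingers, y is the direction in which the jaws open and shut (so a half turn about z gives the same grasp; the last joint's range is limited). The gripper opens to 88 mm and grips with 3 to 60 N. Pads are 18 mm wide; open, the fingers measure 123 mm over their backs; the gripper's body (75 mm by 187 mm) begins 45 mm behind the grasp point.
Start: joints at [77.854, 39.483, -11.15, 89.685, 9.013, 51.709, -12.324], TCP at [0.152, -0.606, 0.239] pointing down, gripper open.
Joint ranges: [-172.22, 172.22], [-26.19, 119.32], [-84.43, 86.54], [7.71, 146.69], [-57.33, 237.33], [2.42, 119.75], [-152.13, 152.13]. Speed limits (degrees/s): [147.25, 147.25, 180, 180, 180, 180, 180].

## Interface

Orientations are given as a 3x3 rotation matrix whose columns are the frame's x, y, z axes.
In Python, from bench import robot, claw, snapshot, calibration, sign_off gives the robot as it stands. Calls block until the motion is done:
- robot.move_pose(position, orientation): joint-space move of the TCP to a pose.
- robot.move_straight(position, orientation=None, speed=0.15): straight line of the TCP; orientation=None keeps the orientation; speed is the mean speed in m/s.
- robot.goto_joints(angles): joint-space move.
- claw.grip(opening, force=None): finger opening in m; force is the grip in N (None keeps the last); returns when the fingers have stopped.
- robot.hold(seconds).
- robot.ik(position, orientation): joint angles nearest the present ones, or None.
- robot.read_state(): the state.
- snapshot(name): name is "side" or "top" or "wrist"; returns (picture, depth): 420x560x3 uint8, red, green, blue; 420x560 float32, m along the optical axis (not along the pixel's ray), 0 where there is no reading.
- calibration(name): a dict with "fx", "fy", "cx", "cy" (pixels), "extrinsics" (4x4, takes a point from world to camera coordinates). Camera axes: x right, y up, looking along -z (the intrinsics and any distortion apply to the point x, -y, -z); pixel columns grow to the right and rows downward; lengths in m; the calibration is good to about 2 mm. A picture is of the moment at which its call begins: read the wrist's pose just before it. calibration takes no time and is no camera call; for the wrist camera it gives the pose at the moment of the call.
A pose or a line that the arm cannot do raises robot.PlanningError and nothing moves.
- sign_off(): hands the job in, once; it reports no verdict.
The state is a dict: "time": time; "q": joint angles; "joint_vel": joint speeds; "joint_efforts": joint torques, N m; "ee_pos": TCP position; "ee_rot": TCP orientation; "contact_force": force on the tool from outside, world axes, zero at the start; "moment": the same for the moment, N m; "width": finger opening in m.
Only numpy, scipy, OpenCV 4.12 (cv2) and the standard library are available. Lean on these libraries where they do the work, as an engineer would, in place of code of your own. Each camera call takes 0.05 s, during which the arm holds its last target. There are 200 camera calls.

## Working session

There is one attempt and no reset: what is moved stays moved. The work goes in short steps, each a Python script; the robot and the scene stay as the last script left them, time stands still between calls to the robot, and variables do not carry over. Pictures are saved under pics/ and viewed, about 12 in all and at most 16, crops included, and the job is handed in when it is done.

```bash
ls; mkdir -p pics; python3 - <<'E'
from bench import *
import cv2,numpy as np
for n in("top","side"):
    p,d=snapshot(n); cv2.imwrite(f"pics/{n}0.png",p[...,::-1]); np.save(n+"d.npy",d); np.save(n+"p.npy",p)
    c=calibration(n); print(n,{k:(np.round(v,4).tolist() if k=="extrinsics" else v) for k,v in c.items()})
s=robot.read_state();print(s["time"],s["ee_pos"],s["ee_rot"],s["width"],robot.grasp_offset)
E
```

```text
pics
top {'fx': 398.108399213311, 'fy': 398.108399213311, 'cx': 281.05512054915897, 'cy': 212.49894826362362, 'extrinsics': [[-0.0104, -0.9999, -0.0008, 0.0126], [0.9794, -0.0104, 0.2019, -0.5453], [-0.2019, 0.0013, 0.9794, -0.7278], [0.0, 0.0, 0.0, 1.0]]}
side {'fx': 424.4994543587882, 'fy': 424.4994543587882, 'cx': 285.31193700542883, 'cy': 200.67262485442836, 'extrinsics': [[-0.9463, -0.323, 0.0115, 0.4915], [0.2357, -0.6653, 0.7084, -0.173], [-0.2211, 0.6731, 0.7057, -0.7417], [0.0, 0.0, 0.0, 1.0]]}
0.1 [ 0.15193283 -0.60569141  0.23799043] [[ 9.69910660e-01  2.43460591e-01 -5.03059269e-04]
 [ 2.43461084e-01 -9.69909443e-01  1.54039899e-03]
 [-1.12895488e-04 -1.61652475e-03 -9.99998687e-01]] 0.08824039009933807 -0.0187
```

View pics/top0.png

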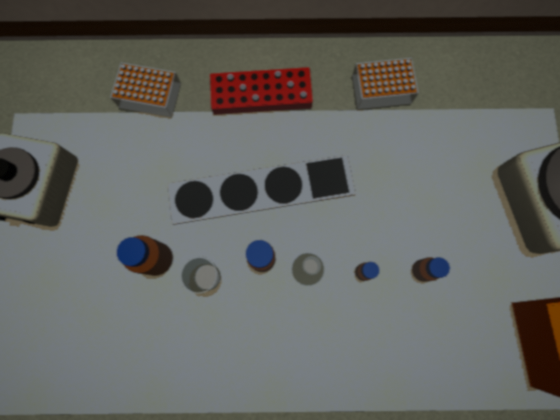

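View pics/side0.png

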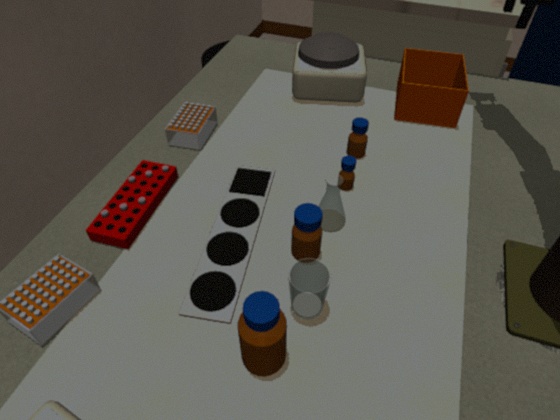

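The top view shows the caps at about (132,251) for the 250, (260,254) for the 100, (438,267) for the 50 and (370,270) for the 25. The mats are at (194,199), (239,192), (284,185) and the square one at (328,178), at the right (−y) end. The flask is at about (308,267) and the beaker at about (202,277). The side view agrees.

```bash
cat >vis.py <<'E'
import numpy as np,cv2
from bench import calibration
def cloud(c,d):
    v,u=np.mgrid[:d.shape[0],:d.shape[1]]
    P=np.stack([(u-c["cx"])/c["fx"]*d,-(v-c["cy"])/c["fy"]*d,-d],-1)
    E=c["extrinsics"]; return (P-E[:3,3])@E[:3,:3]
def plane(c,u,v,z):
    E=c["extrinsics"];r=E[:3,:3].T@np.array([(u-c["cx"])/c["fx"],-(v-c["cy"])/c["fy"],-1]);o=-E[:3,:3].T@E[:3,3]
    return o+r*(z-o[2])/r[2]
E
python3 - <<'E'
from vis import *
for n in("top","side"):
    p=np.load(n+"p.npy");d=np.load(n+"d.npy");c=calibration(n);X=cloud(c,d)
    h=cv2.cvtColor(p,cv2.COLOR_RGB2HSV)
    blue=((h[...,0]>100)&(h[...,0]<130)&(h[...,1]>150)&(h[...,2]>60)).astype(np.uint8)
    k,l,s,_=cv2.connectedComponentsWithStats(blue)
    for i in range(1,k):
        if s[i,4]<40: continue
        q=X[(l==i)&(d>0)]; zt=np.percentile(q[:,2],95); t=q[abs(q[:,2]-zt)<.004]
        (cx,cy),r=cv2.minEnclosingCircle(t[:,:2].astype(np.float32))
        print(n,"cap",s[i].tolist(),"ztop %.3f"%zt,np.round(t.mean(0),4),"circ %.4f %.4f r%.4f"%(cx,cy,r))
    roi=np.zeros_like(blue)
    if n=="top": roi[150:225,165:360]=1
    else: roi[160:320,180:280]=1
    dark=((p.max(-1)<45)*roi).astype(np.uint8)
    k,l,s,ce=cv2.connectedComponentsWithStats(dark)
    for i in range(1,k):
        if s[i,4]<200: continue
        v,u=np.nonzero(l==i);Q=np.array([plane(c,a,b,.012) for a,b in zip(u,v)])
        print(n,"mat",ce[i].round(1),Q.mean(0).round(4),"A %d"%s[i,4],"depthz %.4f"%np.median(X[l==i][:,2]))
    # tall things map
    if n=="top":
      for nm,(u,v) in dict(flask=(311,264),beaker=(205,275)).items(): print(nm,[plane(c,u,v,z).round(3) for z in(0,.09,.114)])
      for nm,b in dict(flask=(250,285,290,325),beaker=(258,295,180,222)).items():
        q=X[b[0]:b[1],b[2]:b[3]].reshape(-1,3);q=q[q[:,2]>.02];print(nm,len(q),np.median(q,0).round(3) if len(q) else "",q.max(0).round(3) if len(q) else "",q.min(0).round(3)if len(q) else "")
E
```

```text
top cap [118, 238, 27, 28, 600] ztop 0.146 [0.4626 0.2639 0.1439] circ 0.4627 0.2639 r0.0241
top cap [247, 241, 25, 26, 516] ztop 0.111 [0.4595 0.0472 0.1091] circ 0.4601 0.0469 r0.0232
top cap [429, 258, 20, 19, 284] ztop 0.094 [ 0.4331 -0.2791  0.0923] circ 0.4334 -0.2792 r0.0175
top cap [363, 263, 15, 15, 173] ztop 0.077 [ 0.4309 -0.1578  0.0752] circ 0.4305 -0.1577 r0.0137
top mat [327.1 177.6] [ 0.6289 -0.0915  0.012 ] A 1158 depthz 0.0129
top mat [282.9 184.7] [0.6144 0.0022 0.012 ] A 962 depthz 0.0129
top mat [238.4 191.9] [0.5997 0.0961 0.012 ] A 974 depthz 0.0128
top mat [193.7 199.1] [0.5851 0.1896 0.012 ] A 983 depthz 0.0128
flask [array([ 0.448, -0.054,  0.   ]), array([ 0.442, -0.047,  0.09 ]), array([ 0.44 , -0.045,  0.114])]
beaker [array([0.428, 0.164, 0.   ]), array([0.424, 0.147, 0.09 ]), array([0.422, 0.142, 0.114])]
flask 701 [ 0.433 -0.042  0.06 ] [0.467 0.008 0.823] [ 0.387 -0.076  0.02 ]
beaker 690 [0.426 0.175 0.07 ] [0.455 0.19  0.823] [0.387 0.008 0.02 ]
side cap [353, 118, 15, 9, 107] ztop 0.092 [ 0.4357 -0.2758  0.0909] circ 0.4349 -0.2758 r0.0173
side cap [342, 156, 14, 9, 100] ztop 0.075 [ 0.4329 -0.1562  0.0738] circ 0.4325 -0.1571 r0.0156
side cap [295, 204, 27, 20, 427] ztop 0.109 [0.4617 0.051  0.1077] circ 0.4622 0.0507 r0.0241
side cap [243, 292, 36, 32, 897] ztop 0.144 [0.4639 0.2684 0.1426] circ 0.4645 0.2680 r0.0242
side mat [250.1 181.8] [ 0.6305 -0.0865  0.012 ] A 808 depthz 0.0119
side mat [239.5 212.5] [0.6157 0.0067 0.012 ] A 844 depthz 0.0118
side mat [227.1 248.3] [0.601  0.1001 0.012 ] A 1062 depthz 0.0118
side mat [212.4 290.9] [0.5862 0.1938 0.012 ] A 1387 depthz 0.0117
```

```bash
cat >helpers.py <<'E'
from vis import *
from bench import *
MAT=[(.6297,-.0890),(.6150,.0045),(.6003,.0980),(.5857,.1917)]
B=[("25",.4325,-.1575,.074),("50",.4345,-.2775,.091),("100",.4610,.0490,.108),("250",.4635,.2660,.143)]
def ori(s):
    y=np.array([.0.__add__(.988),.1552,0])*s; y/=np.linalg.norm(y); z=np.array([0,0,-1.]); return np.stack([np.cross(y,z),y,z],1)
def st(t):
    s=robot.read_state();print(t,"t%.1f"%s["time"],s["ee_pos"].round(4),"F",np.round(s["contact_force"],1),"w%.4f"%s["width"],flush=True)
TIP=.0267   # TCP below bottle top (grasp 8 mm below top)
E
sed -i 's/\.0\.__add__(\.988)/.988/' helpers.py
python3 - <<'E'
from helpers import *
for s in(1,-1):
    R=ori(s)
    for n,x,y,h in B: print(s,n,*[None if (q:=robot.ik([x,y,z],R)) is None else np.round(q) for z in(h-TIP,.2)])
    for (x,y),b in zip(MAT,B): print(s,"mat",*[None if (q:=robot.ik([x,y,z],R)) is None else np.round(q) for z in(.012+b[3]-TIP,.25)])
E
```

```text
1 25 [ 18.  49.  -6. 125.  39.   8. -16.] [ 33.  33. -29. 119.  28.  34.  -7.]
1 50 [ 37.  49. -16. 116.  36.  21.   1.] [ 45.  37. -29. 110.  27.  40.   9.]
1 100 [ -9.  45.  -5. 124.  17.  11. -20.] [  6.  33. -27. 119.  26.  34. -31.]
1 250 [-37.  44.   4. 112.  -6.  25. -20.] [-17.  38. -28. 107.  26.  42. -52.]
1 mat [ 17.  56. -25.  94.  34.  38. -17.] [ 21.  42. -32.  86.  25.  59.  -9.]
1 mat [  8.  53. -22.  98.  31.  36. -23.] [ 13.  40. -32.  90.  25.  57. -18.]
1 mat [ -3.  50. -19.  99.  26.  35. -28.] [  5.  40. -33.  91.  25.  56. -27.]
1 mat [-10.  48. -23.  96.  27.  41. -37.] [ -4.  41. -34.  90.  26.  57. -37.]
-1 25 [  12.   49.    5.  126.  -34.    6. -123.] [   2.   33.   19.  121.  -21.   30. -134.]
-1 50 [  21.   49.   10.  116.  -27.   17. -117.] [  16.   36.   18.  112.  -19.   35. -124.]
-1 100 [ -21.   46.   15.  125.  -48.   14. -134.] [ -28.   34.   27.  120.  -29.   32. -152.]
-1 250 [ -58.   52.   42.  113.  -57.   39. -150.] [  3.  53. -72. 106.  56.  66.  99.]
-1 mat [  -8.   56.   22.   95.  -33.   35. -138.] [  -8.   41.   23.   88.  -19.   55. -150.]
-1 mat [ -18.   54.   24.   99.  -35.   34. -144.] [ -22.   42.   32.   92.  -26.   54. -152.]
-1 mat [ -29.   53.   29.  100.  -40.   37. -148.] [ -43.   52.   62.   94.  -49.   66. -139.]
-1 mat [ 11.  65. -72.  95.  65.  72. 113.] [ 11.  54. -72.  89.  52.  76. 122.]
```

Jaw sign +1 keeps every joint well inside its range. I'll go above the smallest bottle and check with the wrist camera.

```bash
python3 - <<'E'
from helpers import *
n,x,y,h=B[0]
robot.move_pose([x,y,.17],ori(1)); st("above")
c=calibration("wrist");p,d=snapshot("wrist");cv2.imwrite("pics/w0.png",p[...,::-1])
X=cloud(c,d);hs=cv2.cvtColor(p,cv2.COLOR_RGB2HSV)
m=((hs[...,0]>100)&(hs[...,0]<130)&(hs[...,1]>150)&(hs[...,2]>40)).astype(np.uint8)
k,l,s,ce=cv2.connectedComponentsWithStats(m)
for i in range(1,k):
    if s[i,4]<100: continue
    q=X[(l==i)&(d>0)];zt=np.percentile(q[:,2],90);t=q[abs(q[:,2]-zt)<.004]
    print(s[i],ce[i].round(),"z%.3f"%zt,cv2.minEnclosingCircle(t[:,:2].astype(np.float32)))
E
```

```text
above t2.0 [ 0.4324 -0.1588  0.17  ] F [-0.1 -0.3 -0.1] w0.0881
[ 257  176   41   45 1488] [277. 198.] z0.075 ((0.43337109684944153, -0.15642030537128448), 0.015584798529744148)
[ 233  351   47   26 1020] [256. 362.] z0.092 ((0.4364054799079895, -0.2785738706588745), 0.018524115905165672)
```

View pics/w0.png

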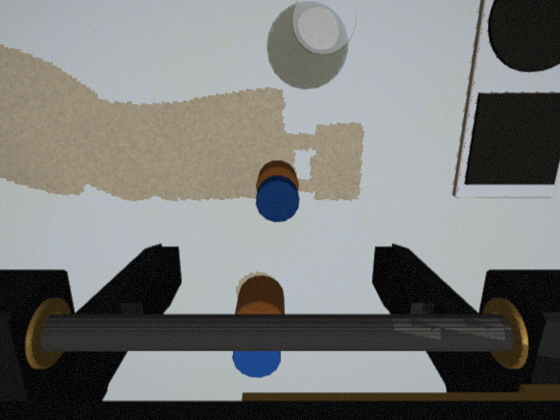

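The wrist view puts the 25 cap at (277,198) with the 50 cap behind at (256,362). Both agree with my estimates to about 1–2 mm, so I'll pick and place the first bottle.

```bash
cat >>helpers.py <<'E'
def job(i,F,lift):
    n,x,y,h=B[i]; R=ori(1); zg=h-TIP; mx,my=MAT[i]
    p=robot.read_state()["ee_pos"]
    if np.hypot(p[0]-x,p[1]-y)>.01: robot.move_straight([x,y,max(h+.03,.17)],R,speed=.2); st("above "+n)
    robot.move_straight([x,y,zg],R,speed=.08); st("down")
    claw.grip(.02,F); st("gripped")
    robot.move_straight([x,y,zg+lift],R,speed=.08); st("lifted")
    robot.move_straight([mx,my,zg+lift],R,speed=.12)
    robot.move_straight([mx,my,zg+.022],R,speed=.08); st("over mat")
    robot.move_straight([mx,my,zg+.0125],R,speed=.02); robot.hold(.3); st("set")
def release(i):
    n,x,y,h=B[i]; mx,my=MAT[i]
    claw.grip(.088); st("open"); robot.move_straight([mx,my,max(h+.05,.18)],ori(1),speed=.12); st("up")
def pic(f):
    c=calibration("side");p,d=snapshot("side");cv2.imwrite(f,cv2.resize(p[100:380,160:460],None,fx=2,fy=2)[...,::-1])
def caps():
    for n in("top","side"):
        p,d=snapshot(n);X=cloud(calibration(n),d);hs=cv2.cvtColor(p,cv2.COLOR_RGB2HSV)
        m=((hs[...,0]>100)&(hs[...,0]<130)&(hs[...,1]>150)&(hs[...,2]>60)).astype(np.uint8)
        k,l,s,_=cv2.connectedComponentsWithStats(m)
        for j in range(1,k):
            if s[j,4]<40: continue
            q=X[(l==j)&(d>0)];zt=np.percentile(q[:,2],95);t=q[abs(q[:,2]-zt)<.004]
            c=cv2.minEnclosingCircle(t[:,:2].astype(np.float32))[0];print(n,np.round(c,4),"z%.3f"%zt)
E
python3 - <<'E'
from helpers import *
job(0,12,.06); pic("pics/s1.png")
E
```

```text
down t3.8 [ 0.4327 -0.1576  0.0476] F [-0.1 -0.4 -0.2] w0.0883
gripped t4.7 [ 0.4325 -0.1575  0.0473] F [0.4 1.3 1.1] w0.0314
lifted t5.5 [ 0.4322 -0.1575  0.107 ] F [-0.  -0.5 -0.5] w0.0311
over mat t8.1 [ 0.6297 -0.0888  0.069 ] F [-0.6 -0.5  0. ] w0.0314
set t9.0 [ 0.6298 -0.089   0.0599] F [ 0.7  0.9 -0.5] w0.0315
```

View pics/s1.png

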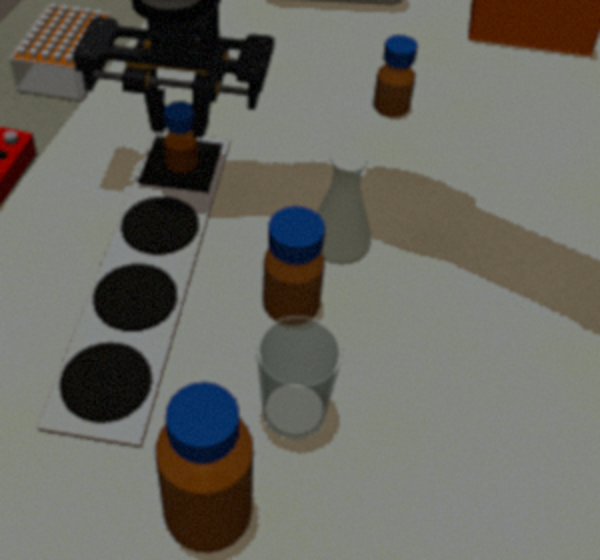

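The bottle (pixel 180,140) is upright at the middle of the square mat. I'll release it and do the 50.

```bash
python3 - <<'E'
from helpers import *
release(0); job(1,15,.12); pic("pics/s2.png"); caps()
E
```

```text
open t10.0 [ 0.6297 -0.089   0.0598] F [ 0.7 -0.  -0.4] w0.0884
up t11.1 [ 0.6291 -0.089   0.1791] F [-0.8 -0.2  0.9] w0.0880
above 50 t12.6 [ 0.4356 -0.2765  0.1702] F [ 0.2 -0.3 -0.4] w0.0885
down t14.1 [ 0.4348 -0.2777  0.0647] F [-0.8  0.3  0.5] w0.0881
gripped t14.9 [ 0.4346 -0.2775  0.0643] F [ 0.7 -0.  -0.9] w0.0373
lifted t16.6 [ 0.4342 -0.2774  0.1839] F [ 0.7 -0.  -1. ] w0.0373
over mat t20.9 [0.6155 0.0046 0.0869] F [-0.2  0.3 -1.4] w0.0375
set t21.8 [0.6151 0.0045 0.0769] F [-0.3  0.2 -1.3] w0.0372
top [ 0.6274 -0.0908] z0.089
top [0.4627 0.2633] z0.146
top [0.4599 0.0464] z0.111
side [0.6149 0.004 ] z0.105
side [0.4621 0.0501] z0.109
side [0.4637 0.2676] z0.144
```

View pics/s2.png

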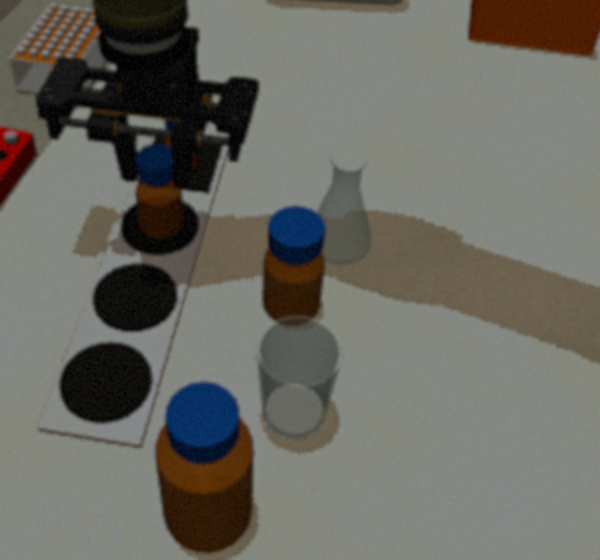

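The 50 (pixel 160,195) is upright and centred on the second mat. Next come the 100 and the 250, at a similar pace.

```bash
python3 - <<'E'
from helpers import *
release(1); job(2,25,.06); pic("pics/s3.png")
E
```

```text
open t22.8 [0.615  0.0045 0.0768] F [ 0.1 -0.1  0.5] w0.0880
up t23.9 [0.6144 0.0043 0.1792] F [-0.4 -0.4 -0.9] w0.0875
above 100 t24.8 [0.4623 0.0489 0.17  ] F [ 0.8 -0.1 -0.5] w0.0880
down t26.1 [0.4612 0.049  0.0816] F [-0.5 -0.2 -1.4] w0.0878
gripped t26.7 [0.4613 0.0491 0.0814] F [ 0.6 -0.   0.8] w0.0493
lifted t27.6 [0.4607 0.0488 0.1409] F [ 0.5 -0.9 -2. ] w0.0493
over mat t29.6 [0.6002 0.0981 0.103 ] F [ 0.1 -0.8 -1.8] w0.0492
set t30.6 [0.6003 0.098  0.0938] F [ 0.  -0.1 -2. ] w0.0496
```

View pics/s3.png

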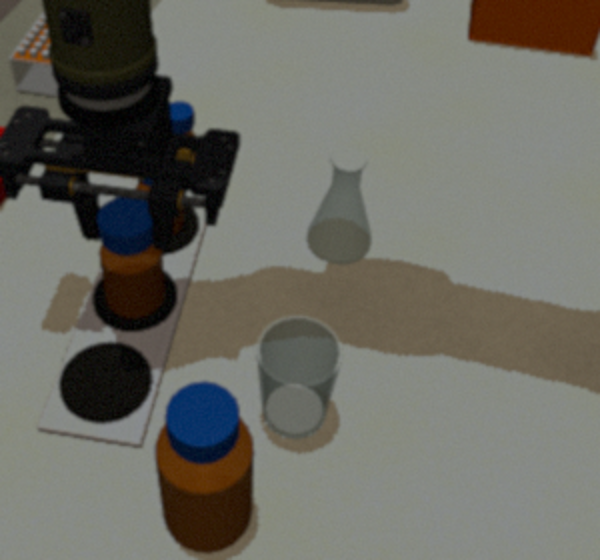

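The 100 (pixel 133,270) is upright and centred on the third mat.

```bash
python3 - <<'E'
from helpers import *
release(2); job(3,45,.06); pic("pics/s4.png")
E
```

```text
open t31.3 [0.6003 0.098  0.0938] F [ 0.2 -0.4 -0.1] w0.0879
up t32.2 [0.5998 0.0977 0.1794] F [ 0.5 -0.8  0.1] w0.0880
above 250 t33.4 [0.4643 0.2647 0.1728] F [-0.1 -0.1 -0.2] w0.0880
down t34.3 [0.4637 0.2662 0.1166] F [-0.6  0.3 -0. ] w0.0880
gripped t35.0 [0.4639 0.2661 0.1164] F [0.9 0.1 0.2] w0.0491
lifted t35.9 [0.4631 0.2656 0.1759] F [-0.  -0.4 -4.9] w0.0488
over mat t37.8 [0.5857 0.1918 0.138 ] F [ 0.5 -0.2 -4.7] w0.0490
set t38.8 [0.5857 0.1917 0.1288] F [-0.7  0.2 -5.3] w0.0487
```

View pics/s4.png

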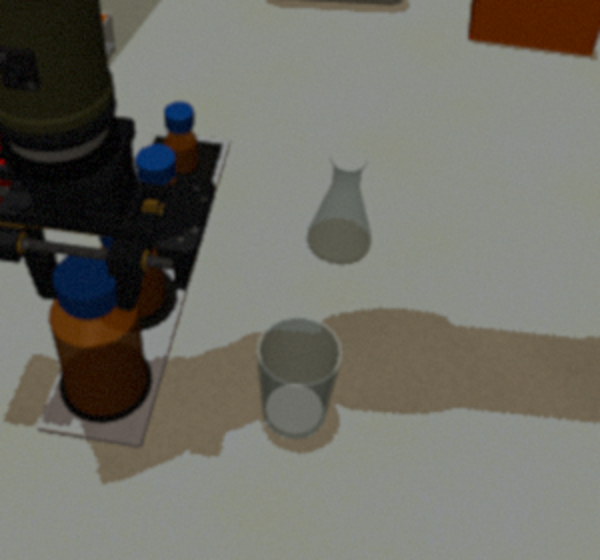

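The 250 (pixel 105,350) is over the fourth mat and its weight is still on the gripper. I'll lower it the last fraction of a millimetre, release it and retreat.

```bash
python3 - <<'E'
from helpers import *
p=robot.read_state()["ee_pos"]; robot.move_straight([.5857,.1917,.143-TIP+.0118],ori(1),speed=.01); st("set")
release(3); robot.move_straight([.43,.30,.25],ori(1),speed=.2); robot.hold(.5); st("away"); caps()
for n in("side","top"):
    p,_=snapshot(n); p=p[100:380,160:460] if n=="side" else p[120:320,100:400]
    cv2.imwrite(f"pics/end_{n}.png",cv2.resize(p,None,fx=2,fy=2)[...,::-1])
E
```

```text
set t39.0 [0.5859 0.1918 0.1285] F [-0.2 -0.1 -0.2] w0.0490
open t39.8 [0.5857 0.1917 0.1281] F [-0.8  1.  -0.6] w0.0878
up t40.5 [0.5853 0.1913 0.1926] F [ 0.   0.  -0.6] w0.0880
away t42.1 [0.4301 0.2999 0.25  ] F [ 0.  -0.3 -0.4] w0.0884
top [ 0.6273 -0.0906] z0.089
top [0.6124 0.0009] z0.106
top [0.598  0.0955] z0.123
top [0.5838 0.19  ] z0.158
```

View pics/end_side.png

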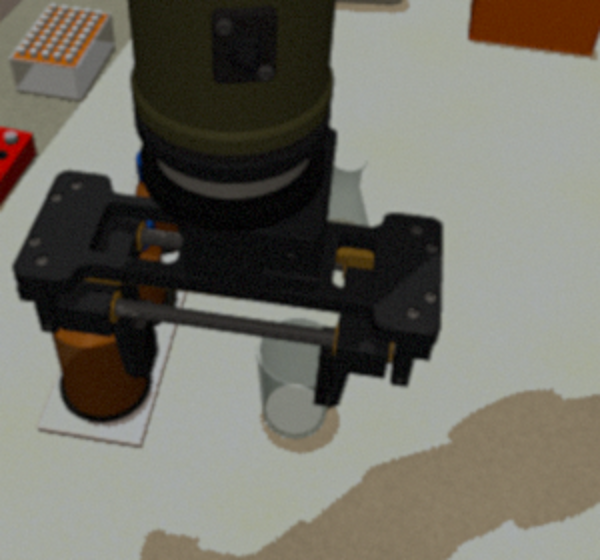

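View pics/end_top.png

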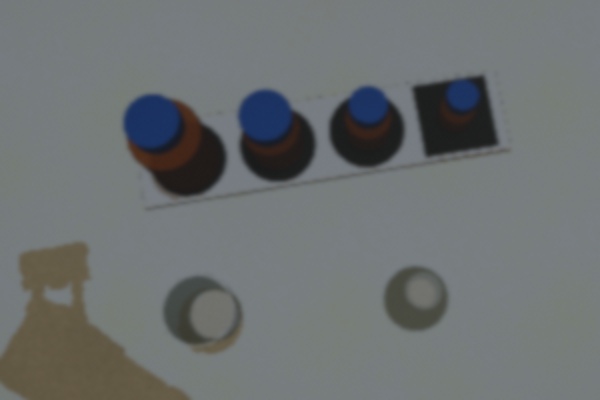

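In the top view all four caps measure within about 2.5 mm of their mat centres, and the heights fit bottles standing on the mats. The beaker and flask are where they started, so I'll hand in.

```bash
python3 -c "
from bench import *
sign_off()"
```

```text
the job is handed in; nothing more can be done
```

I placed all four bottles in size order, with the smallest (bottle_25) on the square mat and the largest (bottle_250) at the far end. I gripped each one by its cap, set it down to within about 1 mm of its mat before opening the gripper, and handed the job in at about 42 s of the 112 s allowed.

- **Position:** the last top-camera check put every cap within about 2.5 mm of its mat centre (12 mm is allowed). Cap heights matched bottles standing on the mats.
- **Upright:** I did not measure the tilt angle. The side views show each bottle upright at set-down, and the matching cap centres agree with that.
- **Beaker and flask:** neither showed any visible shift. I judged this by eye, not by measurement.
- **Disagreement:** the side and top cameras differed by about 2–5 mm in absolute position, so I used their average. A wrist-camera check before the first grasp agreed with it to about 1–2 mm.
- **Failed check:** the arm blocked most of the final side view, so the final position check rests on the top camera. The side view after each placement had looked right.

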